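# Tap the leg wedge home in the desk riser

## Task

One of the four orange wedges that lock the legs of the little white desk riser still stands high: take the palm mallet by its handle and, with the mallet and not with the gripper itself, tap that wedge straight down until it stops and sits as low as the other three. Then stand the mallet upright on its head on the desk and let go of it; leave the red-knobbed hand stamp where it is.

Things in the scene. Friction and masses are not known exactly. Their poses are not given: they have to be found in the camera images.
- wedge (a joint): travel of the high orange wedge, straight down into its slot: 0 = fully out (top 32 mm above the riser's upper face), 0.028 m = home on a hard stop (top 4 mm above the face, like the other three). Starts between 0 and 0.008. Stiff: it slides under about 8 to 10 N straight down, stays where it is left, does not spring back.
- wedge_top (a point): centre of the top face (8 x 24 mm, long along y) of the high orange wedge, z up. It stands in one of four leg ends of a fixed white riser: board 160 (x) x 240 (y) mm, upper face 80 mm above the desk, leg ends 55 mm (x) and 90 mm (y) from its middle. The other three wedges are home, 4 mm high. In the board's middle lies a yellow pad, 60 x 60 x 9 mm; nothing else on it.
- mallet_handle (a point): palm mallet, loose, 0.18 to 0.35 kg, standing on its head on the desk: round black rubber head with blue band, 48 mm diameter, 40 mm high, flat below; above it an upright round light-wood handle, 26 mm diameter, 75 mm long. This point is on the axis, 85 mm above the head's underside, 30 mm below the handle's top: grip here. z runs up the handle.
- stamp_center (a point): look-alike to leave alone: a loose hand stamp, black block 50 x 34 x 22 mm with a thin dark stem and a red ball knob, 78 mm high in all. This point is on its axis 40 mm above the desk, z up. It may stand nearer or farther than the mallet, at least 70 mm from it between centres.

How it is judged:
By the outcome, as a careful person would: the job done as asked, in the order asked, and still so for the second after the job is handed in, with the robot touching nothing.
It also fails if it takes over 56 s, if anything falls off the work surface, if the arm or the gripper's body presses on something with over 40 N, if the wrist force passes 120 N, or if a joint passes its speed limit or range.

## Robot

A 7-joint arm with a two-finger parallel gripper is mounted at the origin on the work surface. World frame = base frame: x ahead of the robot, y to its left, z up, the work surface at z = 0. Lengths are in m, angles in degrees, forces in N, time in s.
With the tool pointing down it reaches from about 0.4 to 0.875 m from the base axis. Payload 6.5 kg.
Tool frame: the origin (TCP) lies at the very end of the fingers, on their centre line; the grasp point (between the pads) lies 19 mm behind it; z points along the fingers, y is the direction in which the jaws open and shut (so a half turn about z gives the same grasp; the last joint's range is limited). The gripper opens to 88 mm and grips with 3 to 60 N. Pads are 18 mm wide; open, the fingers measure 123 mm over their backs; the gripper's body (75 mm by 187 mm) begins 45 mm behind the grasp point.
Start: joints at [-77.017, 30.733, -0.252, 88.115, 0.149, 61.152, -4.079], TCP at [0.188, 0.622, 0.239] pointing down, gripper open.
Joint ranges: [-154.64, 154.64], [-21.42, 123.67], [-72.66, 72.17], [13.99, 137.28], [-74.86, 254.86], [10.95, 109.41], [-158.01, 158.01]. Speed limits (degrees/s): [136.94, 136.94, 180, 180, 180, 180, 180].

## Interface

Orientations are given as a 3x3 rotation matrix whose columns are the frame's x, y, z axes.
In Python, from rig import env gives the robot as it stands.
- The arm moves only by the tool move_arm, never from a script. Its argument "series" is a list of rows, each an object of numbers: "tx", "ty", "tz": the shift along the tool's x, y, z in m; "wx", "wy", "wz": the turn, a rotation vector about the tool's x, y, z in rad; "jaw": the finger opening in m, from 0 to 0.0881. In form: [{"tx": .., "ty": .., "tz": .., "wx": .., "wy": .., "wz": .., "jaw": ..}, ...]. A call has 1 to 10 rows; each row shifts and turns the pose as measured when the row begins, along the tool's axes as they then stand; what a row does not reach is not made up. A row lasts 1/10 s, in which the tool goes at most 50 mm and 8.59 degrees, less where a joint would pass 70% of its speed; a pose out of reach is approached as far as the arm can. A call with a gripper value outside its range is refused whole. The fingers move at their own pace and stop on an object; the grip force is fixed at half the most. Time passes only in rows, so rows that do not move let the fingers close. It gives the time, the measured TCP pose, the force and the opening at its end, in the units of the state.
- env.state(): the state, without advancing time (a new reading comes with each control period).
- env.grab_frame(name): name is "scene" or "top" or "wrist"; returns a dict with "img" (480x640x3 uint8, red, green, blue), "vfov" (degrees; the focal length in pixels is half the picture's height over the tangent of half this angle, whatever the lens; pixels are square), "cx", "cy" (the principal point, pixels), "eye" and "orientation" of the camera in the world; the wrist camera has in their place "T_tool_cam" (4x4, takes a point from camera to tool coordinates, whose origin is the TCP and whose axes are the flange's). Camera axes: x right, y down, z forward; pixel columns grow to the right and rows downward; lengths in m; the calibration is good to about 2 mm. A picture is of the moment at which its call begins: read the wrist's pose just before it. There is no depth.
- env.close_job(): hands the job in, once; it reports no verdict.
Trained networks look in a picture, given as the dict that the camera call returned (one of the last four; its "shot" number tells which), for a name from the list of things; names that differ only in an ending like _2 or _b are one class to them, and where a whole thing is asked for, a point or a joint stands for the part that bears it (a point fixed in the world has none). Each returns a list of dicts, best first, with "conf" (0 to 1); they miss things now and then, are a little off and sometimes report something else, mostly with a low value. They report only what shows in the picture. A call takes as long as a camera call.
- env.spot_in(label, picture): "bbox" ([left, top, right, bottom] in pixels, round what is visible of it).
- env.cut_out(label, picture): "mask" (480x640 bool, what is visible of it) and "bbox" ([left, top, right, bottom] in pixels, round what is visible of it).
- env.tip_of(label, picture): "uv" ([column, row] in pixels: a listed point, or the origin of a listed thing).
The state is a dict: "time_s": time; "joint_pos": joint angles; "dq": joint speeds; "effort": joint torques, N m; "tcp_pos": TCP position; "tcp_rot": TCP orientation; "force": force on the tool from outside, world axes, zero at the start; "wrist_torque": the same for the moment, N m; "width": finger opening in m.
Only numpy, scipy, OpenCV 4.12 (cv2) and the standard library are available. Lean on these libraries where they do the work, as an engineer would, in place of code of your own. Each camera call takes 0.05 s, during which the arm holds its last target.

## Working session

There is one attempt and no reset: what is moved stays moved. The work goes in short steps, Python scripts to look and compute and a tool call to move; the robot and the scene stay as the last step left them, time stands still between calls to the robot, and variables do not carry over. Pictures are saved under pics/ and viewed, and the job is handed in when it is done.

Besides the shell and the picture viewer there is one more tool, called after "Emit:" as a command line: name --argument value ..., lists and objects as JSON in quotes. move_arm: Moves the arm, as the interface text tells. Its arguments: {"type":"object","properties":{"series":{"type":"array"}},"required":["series"]}

```bash
mkdir -p pics; ls; cat > h.py <<'E'
import numpy as np, cv2
from rig import env
def save(p,name): cv2.imwrite('pics/'+name,cv2.cvtColor(p['img'],cv2.COLOR_RGB2BGR))
def cam(p,st=None):
    f=240/np.tan(np.radians(p['vfov'])/2)
    if 'eye' in p: return f,np.array(p['eye']),np.array(p['orientation'])
    T=np.array(p['T_tool_cam']); R=np.array(st['tcp_rot']); 
    return f,R@T[:3,3]+np.array(st['tcp_pos']),R@T[:3,:3]
def ray(p,uv,st=None):
    f,e,R=cam(p,st); d=R@np.array([(uv[0]-p['cx'])/f,(uv[1]-p['cy'])/f,1]); return e,d/np.linalg.norm(d)
def proj(p,X,st=None):
    f,e,R=cam(p,st); c=R.T@(np.array(X)-e); return np.array([p['cx']+f*c[0]/c[2],p['cy']+f*c[1]/c[2]])
def atz(p,uv,z,st=None):
    e,d=ray(p,uv,st); return e+d*(z-e[2])/d[2]
def tri(rays):
    A=np.zeros((3,3));b=np.zeros(3)
    for e,d in rays:
        M=np.eye(3)-np.outer(d,d);A+=M;b+=M@e
    X=np.linalg.solve(A,b); return X,[np.linalg.norm((np.eye(3)-np.outer(d,d))@(X-e)) for e,d in rays]
E
python3 - <<'E'
from h import *
st=env.state(); print({k:np.round(v,3).tolist() for k,v in st.items()})
R={}
for c in ['scene','top']:
    p=env.grab_frame(c); save(p,c+'0.png'); print(c,p['vfov'],p['cx'],p['cy'],np.round(p['eye'],3),np.round(p['orientation'],3).tolist())
    for l in ['wedge_top','mallet_handle','stamp_center']:
        for r in env.tip_of(l,p)[:2]:
            print(l,np.round(r['uv'],1),round(r['conf'],2)); R.setdefault(l,[]).append((ray(p,r['uv'])))if r is not None else 0
for l in R:
    print(l,len(R[l]),tri(R[l]) if len(R[l])>1 else '')
E
```

```text
pics
{'time_s': 0.0, 'joint_pos': [-77.015, 30.779, -0.254, 88.169, 0.149, 61.153, -4.08], 'dq': [-0.088, 0.019, 0.058, 0.0, -0.075, -0.018, 0.023], 'effort': [-0.001, -57.098, 0.99, -25.161, -0.056, 0.018, 0.0], 'tcp_pos': [0.187, 0.622, 0.238], 'tcp_rot': [[-0.957, 0.289, -0.0], [0.289, 0.957, -0.002], [-0.0, -0.002, -1.0]], 'force': [0.259, -0.015, 0.043], 'wrist_torque': [0.023, 0.009, -0.013], 'width': 0.088}
scene 45.43931839044448 314.2186589825826 243.76337873212427 [1.145 0.277 0.537] [[-0.434, 0.484, -0.759], [0.9, 0.255, -0.353], [0.023, -0.837, -0.547]]
wedge_top [381. 226.] 0.75
wedge_top [130.4 260.2] 0.47
mallet_handle [245.2 205.9] 0.82
stamp_center [128.7 260.3] 0.97
top 48.71149961946615 318.39027360321217 244.19982300182934 [0.411 0.013 0.999] [[-0.003, -0.989, 0.151], [-1.0, -0.001, -0.024], [0.024, -0.151, -0.988]]
wedge_top [269.1 284.2] 0.53
mallet_handle [406.3 296.9] 0.72
mallet_handle [453.7 201. ] 0.51
stamp_center [453.2 202.7] 0.95
wedge_top 3 (array([0.59785363, 0.01130575, 0.16540228]), [np.float64(0.0920068742766127), np.float64(0.21211878220073488), np.float64(0.13650542427328363)])
mallet_handle 3 (array([ 0.52714616, -0.16651723,  0.14708049]), [np.float64(0.04861820791928118), np.float64(0.07354172095829442), np.float64(0.1020212297417703)])
stamp_center 2 (array([ 0.63416627, -0.26004146,  0.04870886]), [np.float64(0.0007439934336224011), np.float64(0.000743993433622381)])
```

```bash
python3 - <<'E'
from h import *
a=cv2.imread('pics/scene0.png');b=cv2.imread('pics/top0.png')
s=cv2.resize(a[80:400,60:500],(800,582));cv2.imwrite('pics/sc.png',s)
s=cv2.resize(b[150:400,180:500],(768,600));cv2.imwrite('pics/tc.png',s)
E
```

```text
(no output)
```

View pics/scene0.png

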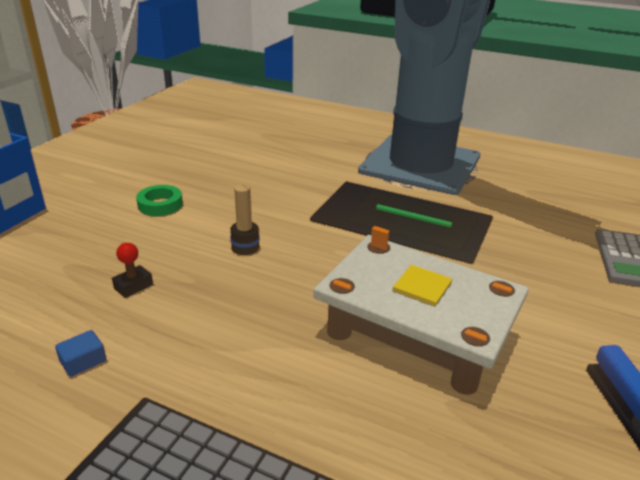

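View pics/top0.png

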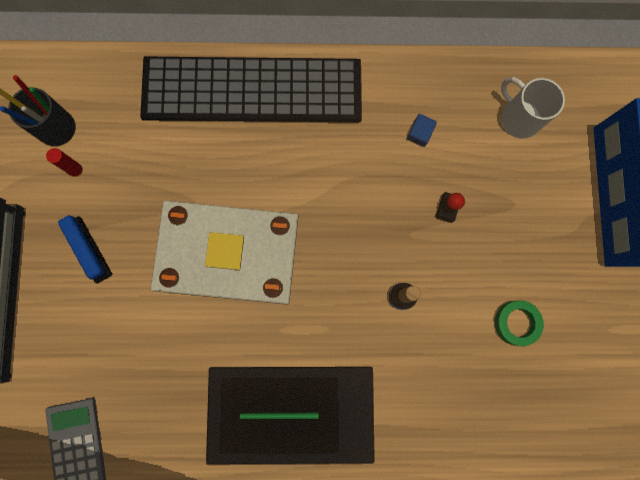

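The scene view shows the high wedge at about (380,238), on the riser's near-robot, right corner. The mallet is at (244,220) and the stamp at (130,270). In the top view the wedge is at (272,287), the mallet at (405,295) and the stamp at (453,203).

```bash
python3 - <<'E'
import cv2
a=cv2.imread('pics/scene0.png');b=cv2.imread('pics/top0.png')
k=lambda i,x,y,s,w,h:cv2.resize(i[y:y+h,x:x+w],None,fx=s,fy=s,interpolation=cv2.INTER_CUBIC)
cv2.imwrite('pics/c1.png',cv2.hconcat([k(a,210,170,4,90,100),k(a,350,210,4,90,100)]))
cv2.imwrite('pics/c2.png',cv2.hconcat([k(b,240,250,5,70,70),k(b,380,260,5,70,70)]))
E
```

```text
(no output)
```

View pics/c1.png

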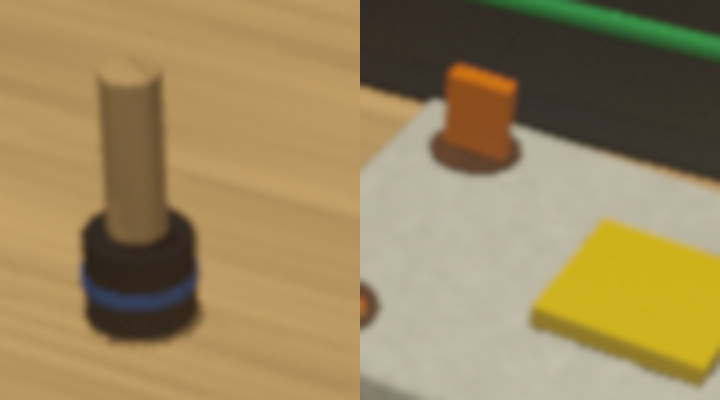

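View pics/c2.png

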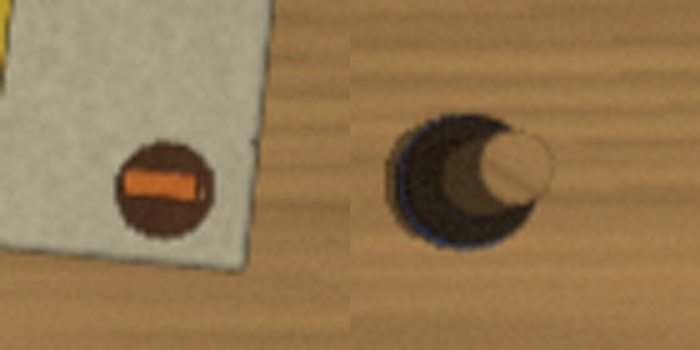

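```bash
python3 - <<'E'
from h import *
s=env.grab_frame('scene');t=env.grab_frame('top')
m=tri([ray(s,(245.2,205.9)),ray(t,(406.3,296.9))]);print('mallet',m)
for n,a,b in [('tl',(167,207),None)]: pass
# riser corners at z=.08 from top view
import itertools
hsv=cv2.cvtColor(t['img'],cv2.COLOR_RGB2HSV)
# orange blobs, both views
for p,nm in((s,'s'),(t,'t')):
    h=cv2.cvtColor(p['img'],cv2.COLOR_RGB2HSV)
    mk=((h[...,0]>5)&(h[...,0]<15)&(h[...,1]>190)&(h[...,2]>130)).astype(np.uint8)
    n,l,stt,c=cv2.connectedComponentsWithStats(mk)
    for i in range(1,n):
        if stt[i,4]>15: print(nm,stt[i].tolist(),c[i].round(1),atz(p,c[i],.084).round(4))
    mk=((h[...,0]>20)&(h[...,0]<32)&(h[...,1]>190)&(h[...,2]>130)).astype(np.uint8)
    n,l,stt,c=cv2.connectedComponentsWithStats(mk)
    for i in range(1,n):
        if stt[i,4]>80: print('yel',nm,stt[i].tolist(),c[i].round(1),atz(p,c[i],.088).round(4))
    for i in env.cut_out('wedge',p)[:3]: print('wedge mask',i['bbox'],i['conf'])
E
```

```text
mallet (array([ 0.45990389, -0.16377826,  0.0791122 ]), [np.float64(0.0021411549095572157), np.float64(0.0021411549095572613)])
s [372, 226, 17, 23, 243] [379.2 237.8] [0.4567 0.0624 0.084 ]
s [333, 280, 18, 9, 42] [341.6 284.3] [0.5863 0.0583 0.084 ]
s [493, 285, 19, 7, 34] [503.  288.1] [0.4961 0.2494 0.084 ]
s [466, 330, 20, 10, 70] [475.1 334.4] [0.603  0.2364 0.084 ]
yel s [394, 266, 57, 37, 1197] [422.7 283.6] [0.541  0.1537 0.088 ]
wedge mask [368.8, 224.2, 388.5, 248.4] 0.64
t [171, 213, 13, 5, 54] [177.1 214.9] [0.6022 0.2379 0.084 ]
t [273, 223, 14, 5, 56] [279.5 225.1] [0.5844 0.0588 0.084 ]
t [162, 275, 14, 5, 59] [168.2 277.2] [0.493  0.2489 0.084 ]
t [265, 284, 14, 6, 61] [271.6 286.6] [0.4767 0.0715 0.084 ]
wedge mask [266.0, 283.9, 279.5, 289.5] 0.49
```

```bash
python3 - <<'E'
from h import *
s=env.grab_frame('scene');t=env.grab_frame('top')
print('m085',atz(s,(245.2,205.9),.085),atz(t,(406.3,296.9),.085))
print('top115',atz(s,(242.2,188),.115),atz(t,(413.2,294),.115), tri([ray(s,(242.2,188)),ray(t,(413.2,294))]))
print('head040',atz(t,(380+ (468-350)/5,260+180/5),.03))
print('wedge',tri([ray(s,(381,228.7)),ray(t,(272,286.8))]))
for z in (.104,.108,.112): print(z,proj(s,(.476,.0703,z)),atz(t,(272,286.8),z))
p=env.grab_frame('wrist');print(np.round(p['T_tool_cam'],3).tolist(),p['vfov']);save(p,'w0.png')
m=env.cut_out('mallet_handle',t);print([(x['bbox'],x['conf']) for x in m])
m=env.cut_out('mallet_handle',s);print([(x['bbox'],x['conf']) for x in m])
E
```

```text
m085 [ 0.46904413 -0.16035863  0.085     ] [ 0.45863428 -0.16070194  0.085     ]
top115 [ 0.46726266 -0.16544464  0.115     ] [ 0.4618869  -0.16670098  0.115     ] (array([ 0.46235168, -0.16790105,  0.11198893]), [np.float64(0.0006422879419080838), np.float64(0.0006422879419081984)])
head040 [ 0.4631367  -0.16625103  0.03      ]
wedge (array([0.4743261 , 0.06914533, 0.11137034]), [np.float64(0.00012017425063001244), np.float64(0.00012017425062999436)])
0.104 [380.8243092 233.8387519] [0.47488854 0.06949558 0.104     ]
0.108 [381.06723075 231.45844968] [0.47460377 0.06924352 0.108     ]
0.112 [381.31145914 229.06534227] [0.47431899 0.06899147 0.112     ]
[[0.001, -0.949, -0.317, 0.082], [1.0, 0.001, 0.0, 0.001], [0.0, -0.317, 0.949, -0.146], [0.0, 0.0, 0.0, 1.0]] 64.66369935212057
[([388.8, 284.6, 423.9, 309.9], 0.94)]
[([232.1, 182.9, 261.3, 256.1], 0.55)]
```

Emit:
move_arm --series '[{"tx":-0.0345,"ty":-0.0232},{"tx":-0.0345,"ty":-0.0232},{"tx":-0.0345,"ty":-0.0232},{"tx":-0.0345,"ty":-0.0232},{"tx":-0.0345,"ty":-0.0232},{"tx":-0.0345,"ty":-0.0232},{"tx":-0.0345,"ty":-0.0232},{"tx":-0.0345,"ty":-0.0232},{"tx":-0.0345,"ty":-0.0232},{"tx":-0.0345,"ty":-0.0232}]'

```text
invalid input
```

Emit:
move_arm --series '[{"tx":-0.0345,"ty":-0.0232,"tz":0,"wx":0,"wy":0,"wz":0,"jaw":0.088},{"tx":-0.0345,"ty":-0.0232,"tz":0,"wx":0,"wy":0,"wz":0,"jaw":0.088},{"tx":-0.0345,"ty":-0.0232,"tz":0,"wx":0,"wy":0,"wz":0,"jaw":0.088},{"tx":-0.0345,"ty":-0.0232,"tz":0,"wx":0,"wy":0,"wz":0,"jaw":0.088},{"tx":-0.0345,"ty":-0.0232,"tz":0,"wx":0,"wy":0,"wz":0,"jaw":0.088},{"tx":-0.0345,"ty":-0.0232,"tz":0,"wx":0,"wy":0,"wz":0,"jaw":0.088},{"tx":-0.0345,"ty":-0.0232,"tz":0,"wx":0,"wy":0,"wz":0,"jaw":0.088},{"tx":-0.0345,"ty":-0.0232,"tz":0,"wx":0,"wy":0,"wz":0,"jaw":0.088},{"tx":-0.0345,"ty":-0.0232,"tz":0,"wx":0,"wy":0,"wz":0,"jaw":0.088},{"tx":-0.0345,"ty":-0.0232,"tz":0,"wx":0,"wy":0,"wz":0,"jaw":0.088}]'

```text
time_s: 1.85
tcp_pos: [0.456, 0.2966, 0.238]
tcp_rot: [[-0.961, 0.276, -0.001], [0.276, 0.961, 0.007], [0.003, 0.006, -1.0]]
force: [1.1, 0.7, 0.3]
width: 0.0881
```

Emit:
move_arm --series '[{"tx":-0.0134,"ty":-0.0443,"tz":0,"wx":0,"wy":0,"wz":0,"jaw":0.088},{"tx":-0.0134,"ty":-0.0443,"tz":0,"wx":0,"wy":0,"wz":0,"jaw":0.088},{"tx":-0.0134,"ty":-0.0443,"tz":0,"wx":0,"wy":0,"wz":0,"jaw":0.088},{"tx":-0.0134,"ty":-0.0443,"tz":0,"wx":0,"wy":0,"wz":0,"jaw":0.088},{"tx":-0.0134,"ty":-0.0443,"tz":0,"wx":0,"wy":0,"wz":0,"jaw":0.088},{"tx":-0.0134,"ty":-0.0443,"tz":0,"wx":0,"wy":0,"wz":0,"jaw":0.088},{"tx":-0.0134,"ty":-0.0443,"tz":0,"wx":0,"wy":0,"wz":0,"jaw":0.088},{"tx":-0.0134,"ty":-0.0443,"tz":0,"wx":0,"wy":0,"wz":0,"jaw":0.088},{"tx":-0.0134,"ty":-0.0443,"tz":0,"wx":0,"wy":0,"wz":0,"jaw":0.088},{"tx":-0.0134,"ty":-0.0443,"tz":0,"wx":0,"wy":0,"wz":0,"jaw":0.088}]'

```text
time_s: 2.85
tcp_pos: [0.4658, -0.1833, 0.2371]
tcp_rot: [[-0.961, 0.275, 0.011], [0.275, 0.961, 0.01], [-0.008, 0.013, -1.0]]
force: [1.9, 0.3, 0.1]
width: 0.0879
```

```bash
cat > look.py <<'E'
from h import *
import sys
n=sys.argv[1]
st=env.state(); p=env.grab_frame('wrist'); save(p,'w%s.png'%n)
print(np.round(st['tcp_pos'],4),np.round(st['tcp_rot'],3).tolist(),st['width'],np.round(st['force'],1),np.round(st['joint_pos'],1))
for l,z in [('mallet_handle',.085),('wedge_top',.111)]:
    for r in env.tip_of(l,p)[:2]: print(l,r['uv'],r['conf'],atz(p,r['uv'],z,st))
print('proj malt',proj(p,(.463,-.166,.115),st),proj(p,(.463,-.166,.0),st))
E
python3 look.py 1
```

```text
[ 0.4658 -0.1833  0.2371] [[-0.961, 0.275, 0.011], [0.275, 0.961, 0.01], [-0.008, 0.013, -1.0]] 0.08791937767847371 [1.9 0.3 0.1] [ -0.4  16.5  20.6 111.8  -8.2  52.6  98.5]
mallet_handle [338.4, 206.5] 0.58 [ 0.46187293 -0.16385479  0.085     ]
proj malt [338.34534202 218.69962637] [331.82035479 187.81374066]
```

View pics/w1.png

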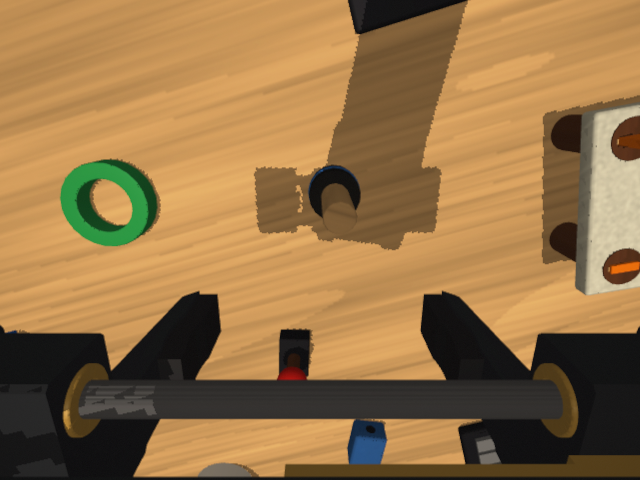

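The wrist view shows the mallet head at (334,192) and the handle top at (338,215), which agrees with (0.463, -0.166). Next I'll align, level and descend.

Emit:
move_arm --series '[{"tx":0.0077,"ty":0.0158,"tz":0,"wx":0.0126,"wy":0.0078,"wz":0,"jaw":0.088},{"tx":0,"ty":0,"tz":0.03,"wx":0,"wy":0,"wz":0,"jaw":0.088},{"tx":0,"ty":0,"tz":0.03,"wx":0,"wy":0,"wz":0,"jaw":0.088},{"tx":0,"ty":0,"tz":0.03,"wx":0,"wy":0,"wz":0,"jaw":0.088},{"tx":0,"ty":0,"tz":0,"wx":0,"wy":0,"wz":0,"jaw":0.088}]'

```text
time_s: 3.5
tcp_pos: [0.4651, -0.1598, 0.1459]
tcp_rot: [[-0.962, 0.274, 0.003], [0.274, 0.962, 0.002], [-0.003, 0.003, -1.0]]
force: [-0.3, 0.7, 0.5]
width: 0.0877
```

```bash
python3 look.py 2
```

```text
[ 0.4651 -0.1598  0.1459] [[-0.962, 0.274, 0.003], [0.274, 0.962, 0.002], [-0.003, 0.003, -1.0]] 0.08771949139237427 [-0.3  0.7  0.5] [ -0.7  23.9  17.9 117.  -11.3  40.5  98.5]
mallet_handle [309.2, 257.1] 0.66 [ 0.46181792 -0.16427343  0.085     ]
proj malt [305.14783484 281.50606912] [310.18767675 220.08981937]
```

View pics/w2.png

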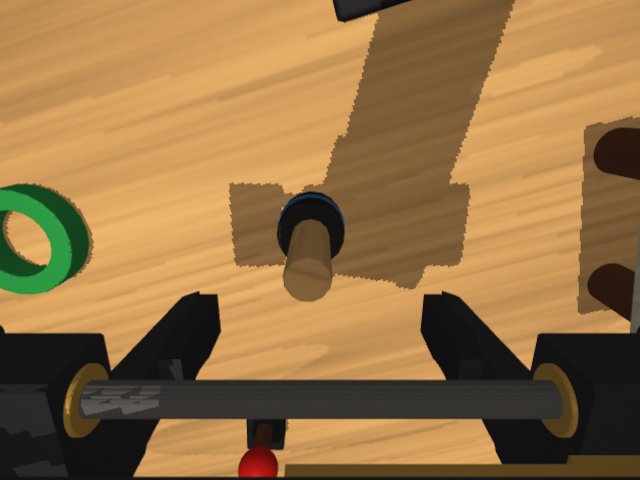

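The handle top sits at about (308,280), roughly 1 mm from the prediction. I'll correct that, descend to grip height and close.

Emit:
move_arm --series '[{"tx":0.0004,"ty":-0.0055,"tz":0,"wx":0.0027,"wy":0.0024,"wz":0,"jaw":0.088},{"tx":0,"ty":0,"tz":0.02,"wx":0,"wy":0,"wz":0,"jaw":0.088},{"tx":0,"ty":0,"tz":0.02,"wx":0,"wy":0,"wz":0,"jaw":0.088},{"tx":0,"ty":0,"tz":0.02,"wx":0,"wy":0,"wz":0,"jaw":0.088},{"tx":0,"ty":0,"tz":0.018,"wx":0,"wy":0,"wz":0,"jaw":0.088},{"tx":0,"ty":0,"tz":0,"wx":0,"wy":0,"wz":0,"jaw":0.088}]'

```text
time_s: 4.25
tcp_pos: [0.4745, -0.1705, 0.0789]
tcp_rot: [[-0.961, 0.276, 0.025], [0.276, 0.961, -0.006], [-0.026, 0.001, -1.0]]
force: [-0.2, -0.2, 0.0]
width: 0.0882
```

```bash
python3 look.py 3
```

```text
[ 0.4745 -0.1705  0.0789] [[-0.961, 0.276, 0.025], [0.276, 0.961, -0.006], [-0.026, 0.001, -1.0]] 0.08815885549874243 [-0.2 -0.2  0. ] [  2.8  31.2  14.9 118.  -15.   31.1 102.4]
mallet_handle [322.4, 291.3] 0.94 [ 0.46200001 -0.16497139  0.085     ]
proj malt [320.81659903 337.12636569] [320.36954197 228.29343253]
```

View pics/w3.png

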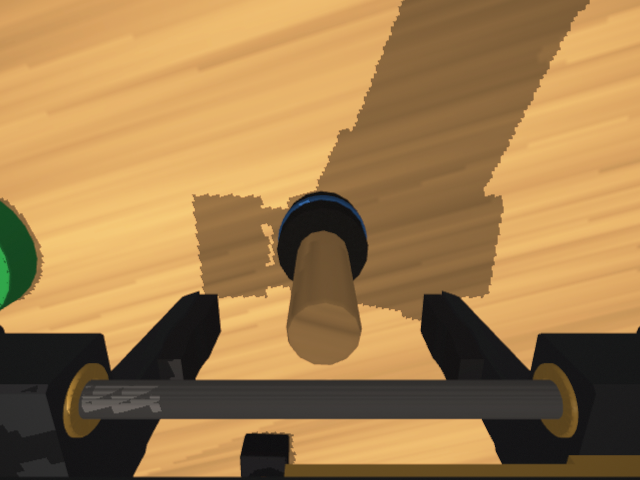

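The TCP drifted about 11 mm in x and the tool tilted 1.5° on the way down, so I'll correct both before descending further.

Emit:
move_arm --series '[{"tx":0.0124,"ty":0.0022,"tz":0,"wx":0.0011,"wy":0.0257,"wz":0,"jaw":0.088},{"tx":0,"ty":0,"tz":0,"wx":0,"wy":0,"wz":0,"jaw":0.088}]'

```text
time_s: 4.6
tcp_pos: [0.4647, -0.1654, 0.0823]
tcp_rot: [[-0.961, 0.276, 0.004], [0.276, 0.961, -0.001], [-0.004, 0.0, -1.0]]
force: [-0.4, -0.1, -0.3]
width: 0.088
```

```bash
python3 -c "
from h import *
s=env.state();print(s['tcp_pos'],np.round(s['tcp_rot'],3).tolist(),s['joint_pos'],s['dq'])"
```

```text
[ 0.46472498 -0.16539062  0.08234922] [[-0.961, 0.276, 0.004], [0.276, 0.961, -0.001], [-0.004, 0.0, -1.0]] [  2.0760282   30.534389    15.38640178 118.47411288 -14.56077852
  32.50363392 101.70348464] [ 0.17918645 -0.7581466   0.61827622 -1.48846216 -0.02653606 -0.95472051
  0.29053916]
```

Emit:
move_arm --series '[{"tx":0.0015,"ty":0,"tz":0.006,"wx":0,"wy":0.004,"wz":0,"jaw":0.088},{"tx":0.001,"ty":0,"tz":0.006,"wx":0,"wy":0.002,"wz":0,"jaw":0.088},{"tx":0.001,"ty":0,"tz":0.005,"wx":0,"wy":0.002,"wz":0,"jaw":0.088},{"tx":0,"ty":0,"tz":0,"wx":0,"wy":0,"wz":0,"jaw":0.088}]'

```text
time_s: 5.0
tcp_pos: [0.4617, -0.1642, 0.065]
tcp_rot: [[-0.961, 0.276, -0.002], [0.276, 0.961, 0.001], [0.003, 0.001, -1.0]]
force: [-0.1, 0.1, -0.6]
width: 0.0879
```

Emit:
move_arm --series '[{"tx":-0.0015,"ty":-0.0004,"tz":-0.001,"wx":0,"wy":-0.002,"wz":0,"jaw":0.04},{"tx":0,"ty":0,"tz":0,"wx":0,"wy":0,"wz":0,"jaw":0.03},{"tx":0,"ty":0,"tz":0,"wx":0,"wy":0,"wz":0,"jaw":0.01},{"tx":0,"ty":0,"tz":0,"wx":0,"wy":0,"wz":0,"jaw":0.01},{"tx":0,"ty":0,"tz":0,"wx":0,"wy":0,"wz":0,"jaw":0.01},{"tx":0,"ty":0,"tz":0,"wx":0,"wy":0,"wz":0,"jaw":0.01},{"tx":0,"ty":0,"tz":0,"wx":0,"wy":0,"wz":0,"jaw":0.01},{"tx":0,"ty":0,"tz":0,"wx":0,"wy":0,"wz":0,"jaw":0.01}]'

```text
time_s: 5.8
tcp_pos: [0.4634, -0.1653, 0.066]
tcp_rot: [[-0.961, 0.276, -0.0], [0.276, 0.961, 0.0], [0.0, 0.0, -1.0]]
force: [-0.3, 0.2, 1.4]
width: 0.0261
```

Gripped: width is 26.1 mm and the tool is level. Lifting.

Emit:
move_arm --series '[{"tx":0,"ty":0,"tz":-0.02,"wx":0,"wy":0,"wz":0,"jaw":0.01},{"tx":0,"ty":0,"tz":-0.025,"wx":0,"wy":0,"wz":0,"jaw":0.01},{"tx":0,"ty":0,"tz":-0.025,"wx":0,"wy":0,"wz":0,"jaw":0.01},{"tx":0,"ty":0,"tz":-0.025,"wx":0,"wy":0,"wz":0,"jaw":0.01},{"tx":0,"ty":0,"tz":-0.025,"wx":0,"wy":0,"wz":0,"jaw":0.01},{"tx":0,"ty":0,"tz":-0.025,"wx":0,"wy":0,"wz":0,"jaw":0.01},{"tx":0,"ty":0,"tz":-0.015,"wx":0,"wy":0,"wz":0,"jaw":0.01},{"tx":0,"ty":0,"tz":0,"wx":0,"wy":0,"wz":0,"jaw":0.01}]'

```text
time_s: 6.6
tcp_pos: [0.4602, -0.1645, 0.2295]
tcp_rot: [[-0.961, 0.276, -0.008], [0.276, 0.961, 0.002], [0.008, 0.0, -1.0]]
force: [0.1, 0.7, -2.2]
width: 0.0253
```

Emit:
move_arm --series '[{"tx":0.0056,"ty":0.0255,"tz":0,"wx":0,"wy":-0.008,"wz":0,"jaw":0.01},{"tx":0.0056,"ty":0.0255,"tz":0,"wx":0,"wy":0,"wz":0,"jaw":0.01},{"tx":0.0056,"ty":0.0255,"tz":0,"wx":0,"wy":0,"wz":0,"jaw":0.01},{"tx":0.0056,"ty":0.0255,"tz":0,"wx":0,"wy":0,"wz":0,"jaw":0.01},{"tx":0.0056,"ty":0.0255,"tz":0,"wx":0,"wy":0,"wz":0,"jaw":0.01},{"tx":0.0056,"ty":0.0255,"tz":0,"wx":0,"wy":0,"wz":0,"jaw":0.01},{"tx":0.0056,"ty":0.0255,"tz":0,"wx":0,"wy":0,"wz":0,"jaw":0.01},{"tx":0.0056,"ty":0.0255,"tz":0,"wx":0,"wy":0,"wz":0,"jaw":0.01},{"tx":0.0056,"ty":0.0255,"tz":0,"wx":0,"wy":0,"wz":0,"jaw":0.01},{"tx":0,"ty":0,"tz":0,"wx":0,"wy":0,"wz":0,"jaw":0.01}]'

```text
time_s: 7.6
tcp_pos: [0.4685, 0.0781, 0.2181]
tcp_rot: [[-0.96, 0.279, -0.015], [0.279, 0.96, -0.002], [0.014, -0.006, -1.0]]
force: [-0.2, 0.6, -1.9]
width: 0.0256
```

```bash
cat > view.py <<'E'
from h import *
import sys
n=sys.argv[1]
st=env.state(); s=env.grab_frame('scene'); w=env.grab_frame('wrist')
save(s,'s%s.png'%n);save(w,'w%s.png'%n)
R=np.array(st['tcp_rot']); t=np.array(st['tcp_pos'])
print(t.round(4),R[:,2].round(4),st['width'],np.round(st['force'],1))
c=t+R[:,2]*.066; print('head underside est',c.round(4),'scene px',proj(s,c).round(1),'wedge px',proj(s,(.475,.07,.111)).round(1),'wrist',proj(w,(.475,.07,.111),st).round(1),proj(w,c,st).round(1))
cv2.imwrite('pics/sc%s.png'%n,cv2.resize(s['img'][120:320,300:540,::-1],None,fx=3,fy=3,interpolation=cv2.INTER_CUBIC))
E
python3 view.py 4
```

```text
[0.4685 0.0781 0.2181] [-0.0154 -0.0019 -0.9999] 0.025569608849458955 [-0.2  0.6 -1.9]
head underside est [0.4675 0.078  0.1521] scene px [391.1 203. ] wedge px [381.3 229.3] wrist [311.3 249.5] [318.5 257.3]
```

View pics/sc4.png

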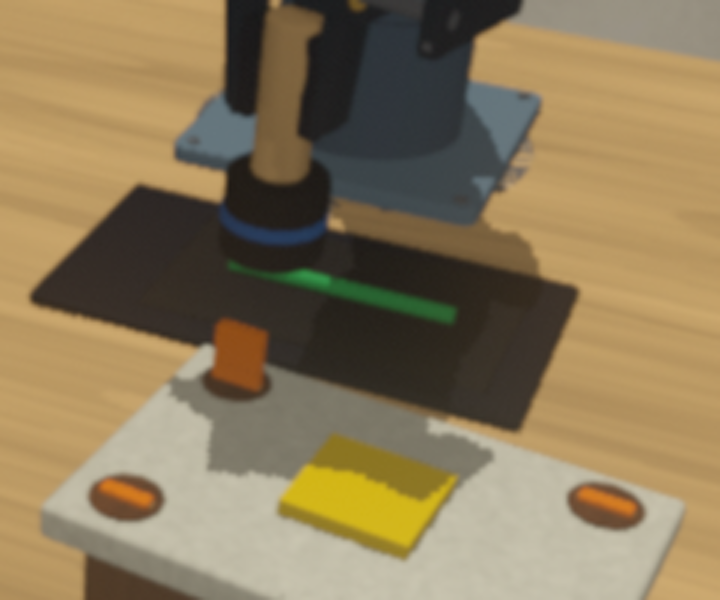

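View pics/w4.png

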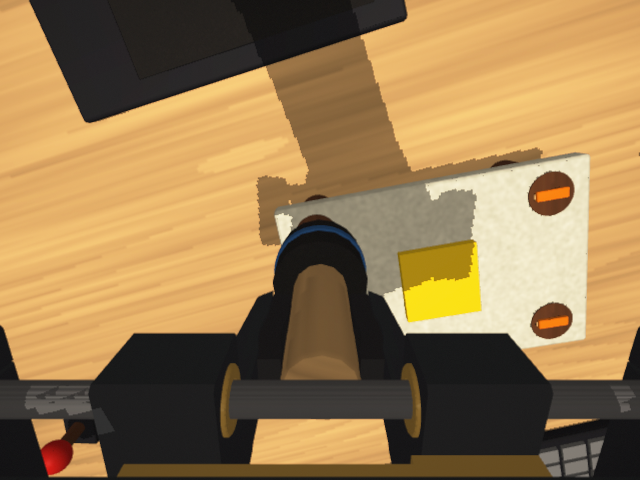

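The mallet is held over the wedge. The wedge is still high at crop (240,355), and the head underside is at about crop (272,262). I'll level and centre.

Emit:
move_arm --series '[{"tx":-0.0085,"ty":-0.006,"tz":0,"wx":-0.0066,"wy":-0.0137,"wz":0,"jaw":0.01},{"tx":0,"ty":0,"tz":0.01,"wx":0,"wy":0,"wz":0,"jaw":0.01},{"tx":0,"ty":0,"tz":0,"wx":0,"wy":0,"wz":0,"jaw":0.01},{"tx":0,"ty":0,"tz":0,"wx":0,"wy":0,"wz":0,"jaw":0.01}]'

```text
time_s: 8.1
tcp_pos: [0.4745, 0.0608, 0.2059]
tcp_rot: [[-0.957, 0.289, -0.002], [0.289, 0.957, -0.003], [0.0, -0.004, -1.0]]
force: [0.7, -0.1, -1.3]
width: 0.0252
```

```bash
python3 view.py 5; python3 - <<'E'
from h import *
st=env.state();s=env.grab_frame('scene');t=env.grab_frame('top');save(t,'t5.png')
R=np.array(st['tcp_rot']); p=np.array(st['tcp_pos'])
im=s['img'].copy()
for k in (.066,.026,-.049): 
    for a in np.linspace(0,2*np.pi,40):
        r=.024 if k>0 else .013
        q=proj(s,p+R@np.array([r*np.cos(a),r*np.sin(a),k])); cv2.circle(im,tuple(int(round(v)) for v in q),0,(0,255,0),-1)
cv2.imwrite('pics/ov5.png',cv2.resize(im[120:280,320:480,::-1],None,fx=3.75,fy=3.75,interpolation=cv2.INTER_NEAREST))
E
```

```text
[0.4745 0.0608 0.2059] [-0.0015 -0.0034 -1.    ] 0.025241692854284313 [ 0.7 -0.1 -1.3]
head underside est [0.4744 0.0606 0.1399] scene px [376.9 209.9] wedge px [381.3 229.3] wrist [332.6 238.6] [318.5 257.3]
```

View pics/ov5.png

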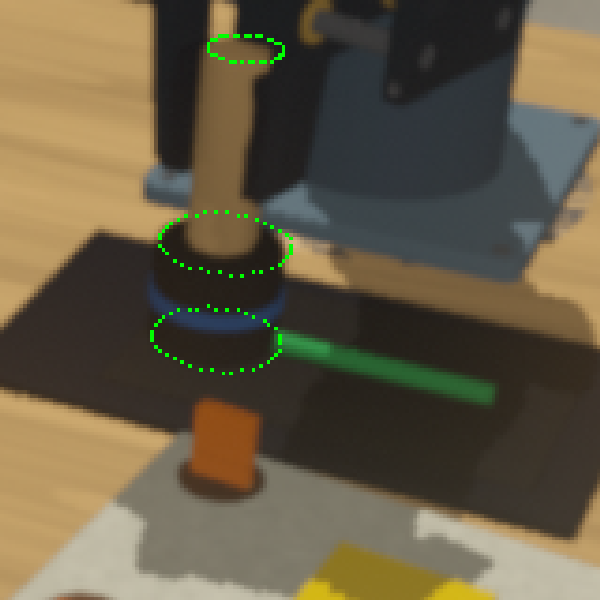

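The overlay fits the held mallet to within about 1 px. The y position overshot to 0.061, so I'll correct it.

Emit:
move_arm --series '[{"tx":0.0022,"ty":0.008,"tz":0,"wx":-0.0038,"wy":0,"wz":0,"jaw":0.01},{"tx":0,"ty":0,"tz":0,"wx":0,"wy":0,"wz":0,"jaw":0.01},{"tx":0,"ty":0,"tz":0,"wx":0,"wy":0,"wz":0,"jaw":0.01}]'

```text
time_s: 8.6
tcp_pos: [0.4752, 0.0715, 0.2067]
tcp_rot: [[-0.958, 0.287, 0.001], [0.287, 0.958, 0.002], [-0.001, 0.002, -1.0]]
force: [0.6, -0.7, -1.4]
width: 0.0255
```

Emit:
move_arm --series '[{"tx":0,"ty":-0.001,"tz":0.008,"wx":0.001,"wy":0.001,"wz":0,"jaw":0.01},{"tx":0,"ty":0,"tz":0.008,"wx":0,"wy":0,"wz":0,"jaw":0.01},{"tx":0,"ty":0,"tz":0.005,"wx":0,"wy":0,"wz":0,"jaw":0.01},{"tx":0,"ty":0,"tz":0,"wx":0,"wy":0,"wz":0,"jaw":0.01}]'

```text
time_s: 9.0
tcp_pos: [0.4746, 0.0706, 0.1836]
tcp_rot: [[-0.958, 0.286, -0.001], [0.286, 0.958, 0.001], [0.001, 0.001, -1.0]]
force: [0.5, 0.2, -2.8]
width: 0.0253
```

```bash
python3 view.py 6
```

```text
[0.4746 0.0706 0.1836] [-6.e-04  8.e-04 -1.e+00] 0.02529289647980392 [ 0.5  0.2 -2.8]
head underside est [0.4745 0.0707 0.1176] scene px [382.3 225.3] wedge px [381.3 229.3] wrist [317.8 254.3] [318.5 257.3]
```

View pics/sc6.png

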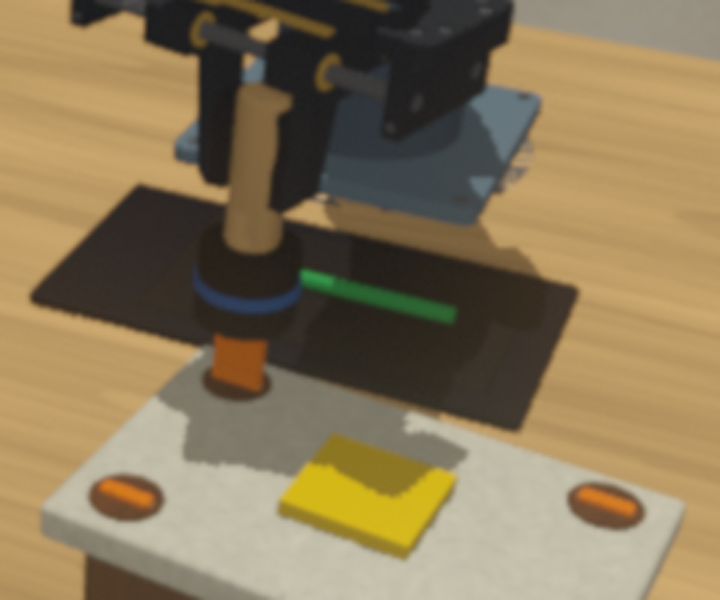

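The head is centred over the wedge, which sits at crop (240,355). I'll press down in small steps.

Emit:
move_arm --series '[{"tx":0,"ty":0,"tz":0.004,"wx":0,"wy":0,"wz":0,"jaw":0.01},{"tx":0,"ty":0,"tz":0.004,"wx":0,"wy":0,"wz":0,"jaw":0.01},{"tx":0,"ty":0,"tz":0.004,"wx":0,"wy":0,"wz":0,"jaw":0.01}]'

```text
time_s: 9.4
tcp_pos: [0.4761, 0.0708, 0.1728]
tcp_rot: [[-0.958, 0.286, 0.003], [0.286, 0.958, 0.002], [-0.002, 0.002, -1.0]]
force: [-2.4, 0.8, 6.3]
width: 0.0252
```

Emit:
move_arm --series '[{"tx":0.001,"ty":0,"tz":0.004,"wx":0.001,"wy":0.002,"wz":0,"jaw":0.01},{"tx":0,"ty":0,"tz":0.004,"wx":0,"wy":0,"wz":0,"jaw":0.01},{"tx":0,"ty":0,"tz":0.004,"wx":0,"wy":0,"wz":0,"jaw":0.01}]'

```text
time_s: 9.7
tcp_pos: [0.4762, 0.0708, 0.1619]
tcp_rot: [[-0.958, 0.287, 0.002], [0.287, 0.958, 0.002], [-0.002, 0.002, -1.0]]
force: [-3.1, -0.3, 5.7]
width: 0.0253
```

Emit:
move_arm --series '[{"tx":0.001,"ty":0,"tz":0.004,"wx":0.001,"wy":0.002,"wz":0,"jaw":0.01},{"tx":0,"ty":0,"tz":0.004,"wx":0,"wy":0,"wz":0,"jaw":0.01}]'

```text
time_s: 9.9
tcp_pos: [0.4762, 0.0708, 0.1546]
tcp_rot: [[-0.958, 0.287, 0.002], [0.287, 0.958, 0.002], [-0.001, 0.002, -1.0]]
force: [-3.4, -0.4, 5.7]
width: 0.0251
```

Emit:
move_arm --series '[{"tx":0.001,"ty":0,"tz":0.003,"wx":0.001,"wy":0.001,"wz":0,"jaw":0.01},{"tx":0,"ty":0,"tz":0.003,"wx":0,"wy":0,"wz":0,"jaw":0.01}]'

```text
time_s: 10.1
tcp_pos: [0.4763, 0.0708, 0.1495]
tcp_rot: [[-0.958, 0.288, 0.002], [0.288, 0.958, 0.001], [-0.002, 0.002, -1.0]]
force: [-3.8, -1.1, 28.7]
width: 0.0255
```

The force jumped to 29 N at an underside height of about 0.084, which is the hard stop. I'll hold briefly, lift and look.

Emit:
move_arm --series '[{"tx":0,"ty":0,"tz":0.002,"wx":0,"wy":0,"wz":0,"jaw":0.01}]'

```text
time_s: 10.2
tcp_pos: [0.4777, 0.0706, 0.1493]
tcp_rot: [[-0.958, 0.288, 0.005], [0.288, 0.958, 0.002], [-0.004, 0.003, -1.0]]
force: [-6.9, -3.3, 32.2]
width: 0.0254
```

Emit:
move_arm --series '[{"tx":0,"ty":0,"tz":-0.01,"wx":0,"wy":0,"wz":0,"jaw":0.01},{"tx":0,"ty":0,"tz":-0.02,"wx":0,"wy":0,"wz":0,"jaw":0.01},{"tx":0,"ty":0,"tz":-0.02,"wx":0,"wy":0,"wz":0,"jaw":0.01},{"tx":0,"ty":0,"tz":-0.01,"wx":0,"wy":0,"wz":0,"jaw":0.01},{"tx":0,"ty":0,"tz":0,"wx":0,"wy":0,"wz":0,"jaw":0.01}]'

```text
time_s: 10.7
tcp_pos: [0.4778, 0.0703, 0.2115]
tcp_rot: [[-0.957, 0.289, 0.005], [0.289, 0.957, 0.002], [-0.005, 0.003, -1.0]]
force: [0.3, 0.2, -2.0]
width: 0.0255
```

```bash
python3 view.py 7
```

```text
[0.4778 0.0703 0.2115] [ 0.0053  0.002  -1.    ] 0.025496770404850443 [ 0.3  0.2 -2. ]
head underside est [0.4781 0.0704 0.1455] scene px [383.  209.2] wedge px [381.3 229.3] wrist [316.7 234.8] [318.5 257.3]
```

View pics/sc7.png

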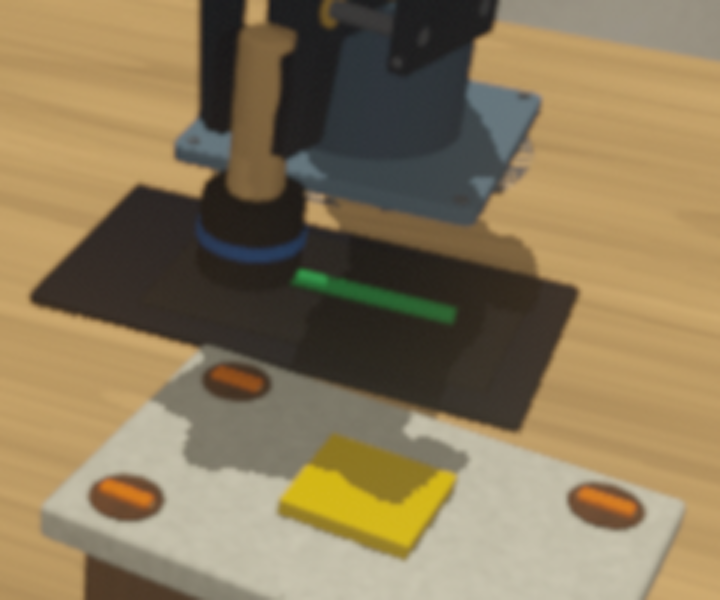

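The wedge, at crop (237,379), now looks as low as the other three. Next I'll carry the mallet back to its old spot.

Emit:
move_arm --series '[{"tx":-0.006,"ty":-0.0256,"tz":0,"wx":0.003,"wy":0.004,"wz":0,"jaw":0.01},{"tx":-0.006,"ty":-0.0256,"tz":0,"wx":0,"wy":0,"wz":0,"jaw":0.01},{"tx":-0.006,"ty":-0.0256,"tz":0,"wx":0,"wy":0,"wz":0,"jaw":0.01},{"tx":-0.006,"ty":-0.0256,"tz":0,"wx":0,"wy":0,"wz":0,"jaw":0.01},{"tx":-0.006,"ty":-0.0256,"tz":0,"wx":0,"wy":0,"wz":0,"jaw":0.01},{"tx":-0.006,"ty":-0.0256,"tz":0,"wx":0,"wy":0,"wz":0,"jaw":0.01},{"tx":-0.006,"ty":-0.0256,"tz":0,"wx":0,"wy":0,"wz":0,"jaw":0.01},{"tx":-0.006,"ty":-0.0256,"tz":0,"wx":0,"wy":0,"wz":0,"jaw":0.01},{"tx":-0.004,"ty":-0.015,"tz":0,"wx":0,"wy":0,"wz":0,"jaw":0.01},{"tx":0,"ty":0,"tz":0,"wx":0,"wy":0,"wz":0,"jaw":0.01}]'

```text
time_s: 11.8
tcp_pos: [0.4571, -0.1619, 0.1994]
tcp_rot: [[-0.959, 0.284, -0.019], [0.284, 0.959, -0.001], [0.018, -0.006, -1.0]]
force: [-0.1, 0.4, -1.6]
width: 0.0252
```

Emit:
move_arm --series '[{"tx":-0.004,"ty":0,"tz":0.01,"wx":-0.0064,"wy":-0.0179,"wz":0,"jaw":0.01},{"tx":0,"ty":0,"tz":0.015,"wx":0,"wy":0,"wz":0,"jaw":0.01},{"tx":0,"ty":0,"tz":0.015,"wx":0,"wy":0,"wz":0,"jaw":0.01},{"tx":0,"ty":0,"tz":0.015,"wx":0,"wy":0,"wz":0,"jaw":0.01},{"tx":0,"ty":0,"tz":0.015,"wx":0,"wy":0,"wz":0,"jaw":0.01},{"tx":0,"ty":0,"tz":0.015,"wx":0,"wy":0,"wz":0,"jaw":0.01},{"tx":0,"ty":0,"tz":0,"wx":0,"wy":0,"wz":0,"jaw":0.01}]'

```text
time_s: 12.5
tcp_pos: [0.459, -0.1543, 0.1065]
tcp_rot: [[-0.96, 0.279, -0.006], [0.279, 0.96, 0.005], [0.007, 0.003, -1.0]]
force: [0.3, 0.9, -1.7]
width: 0.0249
```

Emit:
move_arm --series '[{"tx":0,"ty":0,"tz":0.008,"wx":0.0035,"wy":-0.0072,"wz":0,"jaw":0.01},{"tx":0,"ty":0,"tz":0.008,"wx":0,"wy":0,"wz":0,"jaw":0.01},{"tx":0,"ty":0,"tz":0.008,"wx":0,"wy":0,"wz":0,"jaw":0.01},{"tx":0,"ty":0,"tz":0.006,"wx":0,"wy":0,"wz":0,"jaw":0.01},{"tx":0,"ty":0,"tz":0,"wx":0,"wy":0,"wz":0,"jaw":0.01}]'

```text
time_s: 13.0
tcp_pos: [0.4596, -0.1524, 0.0747]
tcp_rot: [[-0.961, 0.277, 0.001], [0.277, 0.961, -0.0], [-0.001, 0.0, -1.0]]
force: [-0.5, 0.5, -3.1]
width: 0.0252
```

Emit:
move_arm --series '[{"tx":0,"ty":0,"tz":0.003,"wx":0,"wy":0.001,"wz":0,"jaw":0.01},{"tx":0,"ty":0,"tz":0.003,"wx":0,"wy":0,"wz":0,"jaw":0.01},{"tx":0,"ty":0,"tz":0.001,"wx":0,"wy":0,"wz":0,"jaw":0.01},{"tx":0,"ty":0,"tz":0,"wx":0,"wy":0,"wz":0,"jaw":0.01}]'

```text
time_s: 13.4
tcp_pos: [0.4603, -0.1529, 0.0676]
tcp_rot: [[-0.961, 0.277, 0.001], [0.277, 0.961, -0.0], [-0.001, 0.0, -1.0]]
force: [0.5, -0.4, -2.6]
width: 0.0254
```

Emit:
move_arm --series '[{"tx":0,"ty":0,"tz":0.001,"wx":0,"wy":0.001,"wz":0,"jaw":0.01},{"tx":0,"ty":0,"tz":0.001,"wx":0,"wy":0,"wz":0,"jaw":0.01}]'

```text
time_s: 13.6
tcp_pos: [0.4605, -0.153, 0.0659]
tcp_rot: [[-0.961, 0.278, 0.001], [0.278, 0.961, 0.0], [-0.001, 0.0, -1.0]]
force: [-2.6, 0.0, 13.4]
width: 0.0252
```

Desk contact came at TCP z 0.066, the same height as at the grasp. Releasing.

Emit:
move_arm --series '[{"tx":0,"ty":0,"tz":-0.0003,"wx":0,"wy":0,"wz":0,"jaw":0.026},{"tx":0,"ty":0,"tz":0,"wx":0,"wy":0,"wz":0,"jaw":0.035},{"tx":0,"ty":0,"tz":0,"wx":0,"wy":0,"wz":0,"jaw":0.05},{"tx":0,"ty":0,"tz":0,"wx":0,"wy":0,"wz":0,"jaw":0.088},{"tx":0,"ty":0,"tz":0,"wx":0,"wy":0,"wz":0,"jaw":0.088},{"tx":0,"ty":0,"tz":0,"wx":0,"wy":0,"wz":0,"jaw":0.088},{"tx":0,"ty":0,"tz":0,"wx":0,"wy":0,"wz":0,"jaw":0.088}]'

```text
time_s: 14.3
tcp_pos: [0.4615, -0.1533, 0.0669]
tcp_rot: [[-0.961, 0.278, 0.003], [0.278, 0.961, -0.0], [-0.003, 0.0, -1.0]]
force: [0.5, -0.0, 0.0]
width: 0.0721
```

```bash
python3 look.py 8
```

```text
[ 0.4615 -0.1533  0.0669] [[-0.961, 0.278, 0.003], [0.278, 0.961, -0.0], [-0.003, 0.0, -1.0]] 0.07214284448592409 [ 0.5 -0.   0. ] [  1.7  31.7  14.2 119.6 -14.9  30.2 100.7]
mallet_handle [318.7, 329.7] 0.69 [ 0.45894567 -0.15205893  0.085     ]
proj malt [279.69367757 402.70379823] [298.91366096 264.04617673]
```

View pics/w8.png

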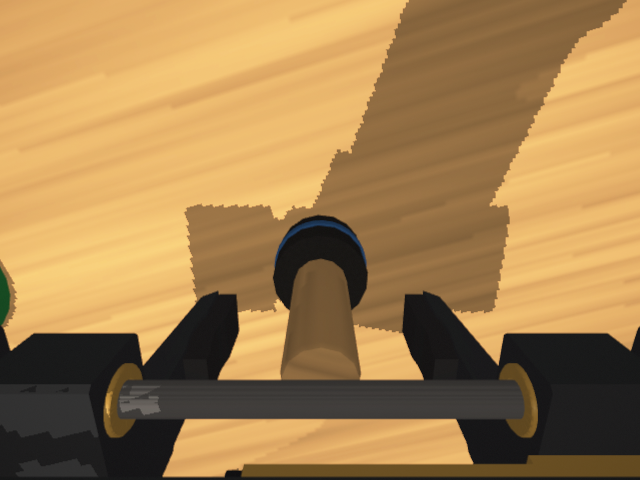

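The mallet stands free and upright between the open fingers, with its head at (320,262). I'll retract straight up, slowly at first.

Emit:
move_arm --series '[{"tx":0,"ty":0,"tz":-0.01,"wx":0,"wy":0.002,"wz":0,"jaw":0.088},{"tx":0,"ty":0,"tz":-0.015,"wx":0,"wy":0,"wz":0,"jaw":0.088},{"tx":0,"ty":0,"tz":-0.015,"wx":0,"wy":0,"wz":0,"jaw":0.088},{"tx":0,"ty":0,"tz":-0.015,"wx":0,"wy":0,"wz":0,"jaw":0.088},{"tx":0,"ty":0,"tz":-0.02,"wx":0,"wy":0,"wz":0,"jaw":0.088},{"tx":0,"ty":0,"tz":-0.03,"wx":0,"wy":0,"wz":0,"jaw":0.088},{"tx":0,"ty":0,"tz":-0.03,"wx":0,"wy":0,"wz":0,"jaw":0.088},{"tx":0,"ty":0,"tz":-0.03,"wx":0,"wy":0,"wz":0,"jaw":0.088},{"tx":0,"ty":0,"tz":0,"wx":0,"wy":0,"wz":0,"jaw":0.088}]'

```text
time_s: 15.35
tcp_pos: [0.4605, -0.1539, 0.243]
tcp_rot: [[-0.96, 0.279, 0.0], [0.279, 0.96, 0.0], [-0.0, 0.0, -1.0]]
force: [0.6, 0.3, -0.6]
width: 0.0878
```

```bash
python3 view.py 9; python3 - <<'E'
from h import *
s=env.grab_frame('scene');t=env.grab_frame('top')
r=[]
for p in (s,t):
    for l in ('mallet_handle','stamp_center'): print(l,[(np.round(q['uv'],1),round(q['conf'],2)) for q in env.tip_of(l,p)])
E
```

```text
[ 0.4605 -0.1539  0.243 ] [ 4.e-04  3.e-04 -1.e+00] 0.08778677329485363 [ 0.6  0.3 -0.6]
head underside est [ 0.4605 -0.1539  0.177 ] scene px [249.2 151.4] wedge px [381.3 229.3] wrist [621.8 161.6] [318.5 257.3]
mallet_handle [(array([251.8, 207.5]), 0.96)]
stamp_center [(array([131.3, 263.7]), 0.61)]
mallet_handle [(array([401.6, 295.8]), 0.8)]
stamp_center [(array([451.1, 200.9]), 0.58)]
```

View pics/s9.png

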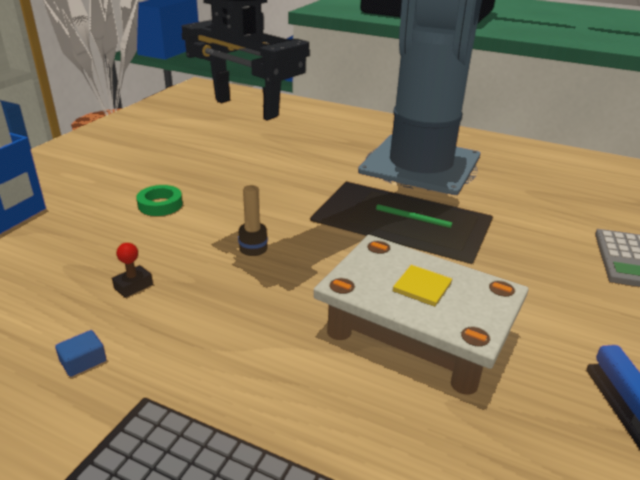

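View pics/sc9.png

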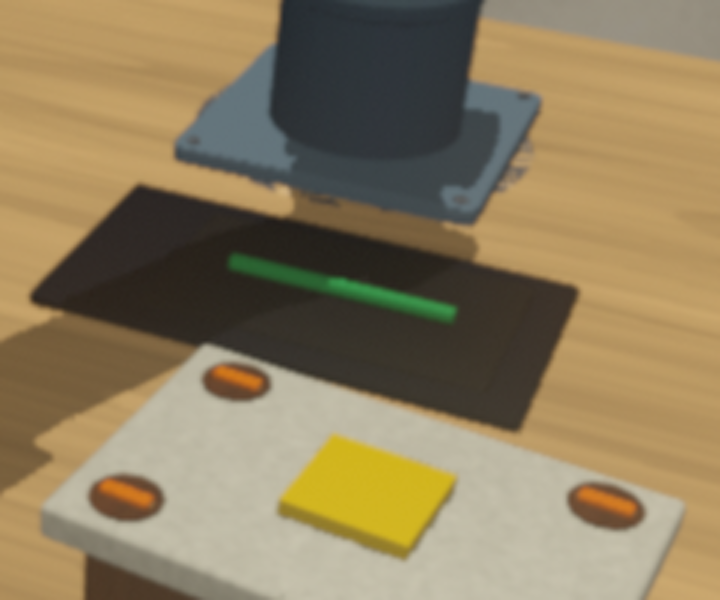

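All four wedges look equally low. The mallet stands upright at (252,220), the stamp hasn't moved from (130,270), and the gripper is clear of everything.

```bash
python3 -c "
from rig import env
print(env.close_job())"
```

```text
the job is handed in; nothing more can be done
None
```

The high wedge is home, the mallet is standing upright on its head on the desk, released, and the job is handed in at about 15.5 s of the 56 s allowed.

- **Wedge:** I gripped the mallet by its handle and pushed the wedge down in one continuous press with the head, rather than separate taps. It slid at roughly 8–9 N. It then hit a hard stop with the head's underside at about 84 mm, which is the home height. The wrist force reading peaked at 32 N. In the last scene picture all four wedges look equally low.
- **Mallet:** I set it down about 12 mm from where it started. It touched the desk at the same tool height as when I gripped it, and it stayed upright after the gripper let go. The gripper is clear, about 0.24 m above the desk.
- **Stamp:** I never touched it, and by eye it is in the same place. The network's stamp point differed by about 2–4 pixels between the first and last pictures, at lower confidence (0.6). I took that as detection noise.
- **Checks that disagreed:** The arm drifted up to about 12 mm sideways and tilted by up to 1.5° in some moves. I corrected that before gripping and before pressing the wedge. Before setting the mallet down I corrected only the tilt, hence the 12 mm.

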